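Open the test nest and switch the board over

ROBOT

A 6-joint arm with a two-finger parallel gripper is mounted at the origin on the work surface. World frame = base frame: x ahead of the robot, y to its left, z up, the work surface at z = 0. Lengths are in mm, angles in rad, forces in N, time in s.
With the tool pointing down it reaches from about 350 to 975 mm from the base axis. Payload 7.1 kg.
Tool frame: the origin (TCP) lies between the finger pads; the fingertips stand 19 mm ahead of it and the grasp point (between the pads) is the TCP; y points along the fingers, z is the direction in which the jaws open and shut, and the axes are right-handed (so a half turn about y gives the same grasp; the last joint's range is limited). The gripper opens to 88 mm and grips with 3 to 60 N. Pads are 20 mm wide; open, the fingers measure 115 mm over their backs; the gripper's body (75 mm by 178 mm) begins 61 mm behind the grasp point.
Start: joints at [1.107, 0.423, 1.63, -0, 1.089, -0.019], TCP at [268.891, 564.183, 241.675] pointing down, gripper open.
Joint ranges: [-3, 3], [-0.9, 2.11], [0.09, 2.58], [-1.31, 4.45], [0.11, 2.69], [-2.54, 2.54]. Speed limits (rad/s): [2.39, 2.39, 3.01, 3.14, 3.14, 3.14].

INTERFACE

Orientations are given as a rotation vector (axis times angle).
In Python, from workcell import ctrl gives the robot as it stands.
- The arm moves only by the tool servo_tool, never from a script. Its argument "moves" is text: rows parted by semicolons, each of 6 numbers parted by spaces: the shift along the world's x, y, z in m, then the turn, a rotation vector about the world's x, y, z in degrees. A call has 1 to 8 rows; each row is the pose to reach, as a shift and turn from the pose commanded when the call began; what a row does not reach only later rows make up. A row lasts 1/8 s, in which the tool goes at most 62.5 mm and 10.7 degrees, less where a joint would pass 70% of its speed; a pose out of reach is approached as far as the arm can. A call with a gripper value outside its range is refused whole. "hand" is the closure in counts, from 0 (fully open) to 255 (shut), set as the call begins (left out, the last holds). The fingers move at their own pace and stop on an object; the grip force is fixed at half the most. Time passes only in rows, so rows that repeat a pose let the fingers close. It gives the time, the measured TCP pose, the force and the opening at its end, in the units of the state.
- ctrl.get_obs(): the state, without advancing time (a new reading comes with each control period).
- ctrl.get_image(name): name is "scene" or "top" or "wrist"; returns a dict with "pixels" (420x560x3 uint8, red, green, blue), "depth" (420x560 float32, mm along the optical axis (not along the pixel's ray), 0 where there is no reading), "vertical_fov" (degrees; the focal length in pixels is half the picture's height over the tangent of half this angle, whatever the lens; pixels are square), "cx", "cy" (the principal point, pixels), "xyz" and "attitude" of the camera in the world; the wrist camera has in their place "T_tool_cam" (4x4, takes a point from camera to tool coordinates, whose origin is the TCP and whose axes are the tool frame's). Camera axes: x right, y up, looking along -z (the intrinsics and any distortion apply to the point x, -y, -z); pixel columns grow to the right and rows downward; lengths in mm; the calibration is good to about 2 mm. A picture is of the moment at which its call begins: read the wrist's pose just before it.
- ctrl.close_job(): hands the job in, once; it reports no verdict.
The state is a dict: "t": time; "qpos": joint angles; "qvel": joint speeds; "joint_torque": joint torques, N m; "ee_pos": TCP position; "orientation": TCP orientation; "ft_force": force on the tool from outside, world axes, zero at the start; "moment": the same for the moment, N m; "width": finger opening in mm.
Only numpy, scipy, OpenCV 4.12 (cv2) and the standard library are available. Lean on these libraries where they do the work, as an engineer would, in place of code of your own. Each camera call takes 0.05 s, during which the arm holds its last target.

TASK

Swing the holding tab on the test nest aside, clear of the aluminium cover plate, then lift the cover straight up off its two guide pins, keeping it level so that it does not cock or jam, and lay it gently (not dropped) flat in the middle of the rubber mat, its long side along the mat's long side. Then throw the toggle that the cover was hiding fully over to its other side, away from the side it leans to now. Leave the tab turned aside and the other things on the bench where they are.

Things in the scene. Friction and masses are not known exactly. Their poses are not given: they have to be found in the camera images.
- nest: Test nest fixed on the bench, left or right of the middle: black bar frame 190 x 200 mm, 20 mm high, round a green circuit board (top 14 mm above bench) with two guide pins, stand-offs, a toggle and a swing tab. Origin on the bench below the point half-way between the pins; x points to the tab's side (away from the robot within 25 degrees), z up. Carries the cover's underside at z = 78 mm.
- pin_a (a point): Tip of one guide pin, at x = 0, y = +60, z = 116 mm in the nest's frame. Upright round steel pin 12 mm thick, chamfered tip; it stands 30 mm proud of the seated cover's top.
- pin_b (a point): Tip of the other, equal guide pin, at x = 0, y = -60, z = 116 mm in the nest's frame. Below the cover two heat sinks, 40 mm high, stand at x = -25..25, y = 27..45 and -45..-27 mm; the lane between them, where the toggle is, is open.
- cover_grip (a point): Centre of the cover's handle bar, 43 mm above the plate's underside and 35 mm above its top, over its middle. The bar is 14 x 14 mm in section, 84 mm long along y, on two posts 14 mm square at y = +/-35 mm. Axes are the cover's, z up; seated, they agree with the nest's.
- cover: The cover: bare aluminium plate 120 (x) x 160 (y) x 8 mm with the handle bar on top, 0.3 to 0.65 kg, origin at the centre of its underside. Two 15 mm holes at x = 0, y = +/-60 mm sit over the pins (1.5 mm play all round); it is free of the pins once raised 38 mm.
- tab (a joint): Angle of the steel swing tab (rad): 0 pointing to the nest's -x, over the cover's edge, holding it down; grows anticlockwise seen from above to a stop at 1.9. At 1.57 it points to the nest's -y; it is clear of the cover from 1.2 on. Starts at 0 to 0.25, turns with light friction (1.3 N at the peg), stays where left.
- tab_peg (a point): Middle of the free part of the round upright steel peg on the tab (12 mm thick; the peg's top is 12 mm above this point, the tab's flat bar, 16 mm wide, ends 13 mm below it). It stands 40 mm from the tab's pivot, and the tab's end is 10 mm farther out.
- tab_pivot (a point): Point on the tab's upright pivot axis, at the underside of the tab's bar (88 mm above the bench); at x = +85, y = -30 mm in the nest's frame. The pivot's head reaches 12 mm above this point.
- toggle (a joint): Angle of the toggle under the cover (rad): 0 leaning to the nest's -x (0.3 rad off upright), 0.6 at the stop leaning to the nest's +x by as much. Starts between 0 and 0.06, moves with light friction (about 1.4 N at the ball) and stays where it is left.
- toggle_tip (a point): Centre of the black ball, 18 mm across, on the end of the toggle's stem (10 mm thick). It lies 45 mm from the toggle's pivot, which is on the nest's axis (x = y = 0) 22 mm above the bench.
- mat: Flat dark rubber mat, 180 (x) x 220 (y) x 6 mm, fixed on the bench on the other side of the middle from the nest. Origin at the centre of its underside, on the bench; axes along its edges.
- tape: Bystander: roll of paper tape lying flat, 64 mm across, 19 mm high, near the middle of the bench; leave it where it is. Origin at its underside centre.
- rail: Bystander: short black square bar, 90 x 20 x 20 mm, lying near the robot; leave it where it is. Origin at its underside centre.
- driver: Bystander: screwdriver, 190 mm long, lying at the left; leave it where it is. Origin at its underside (handle end to -x, along its x axis).
- wrench: Bystander: open spanner, 160 mm long, lying at the right; leave it where it is. Origin at its underside (handle end to -x, along its x axis).
- mug: Bystander: black mug, 80 mm across, 95 mm high, at the far side; leave it where it is. Origin at its underside centre.
- module: Bystander: black finned box (a spare computer module), 90 x 100 x 42 mm, at the far side; leave it where it is. Origin at its underside centre.
- mouse: Bystander: black computer mouse, 100 x 60 x 30 mm, at the far right; leave it where it is. Origin at its underside centre.
There are look-alikes about, which are no part of the job. There is more than one size of the cover; the one meant has the size given above.

How it is judged:
By the outcome, as a careful person would: the job done as asked, in the order asked, and still so for the second after the job is handed in, with the robot touching nothing.
It also fails if it takes over 64 s, if anything falls off the work surface, if the arm or the gripper's body presses on something with over 40 N, if the wrist force passes 120 N, or if a joint passes its speed limit or range.

## Working session

There is one attempt and no reset: what is moved stays moved. The work goes in short steps, Python scripts to look and compute and a tool call to move; the robot and the scene stay as the last step left them, time stands still between calls to the robot, and variables do not carry over. Pictures are saved under pics/ and viewed, and the job is handed in when it is done.

Besides the shell and the picture viewer there is one more tool, called after "Emit:" as name(argument=value, ...) on one line, values as JSON. servo_tool: Moves the arm, as the interface text tells. Its arguments: {"type":"object","properties":{"moves":{"type":"string"},"hand":{"type":"number"}},"required":["moves"]}

```bash
ls -la; mkdir -p pics
python3 - <<'E'
from workcell import ctrl
import cv2,json
o=ctrl.get_obs();print(o)
for n in ["scene","top","wrist"]:
    d=ctrl.get_image(n)
    print(n,{k:v for k,v in d.items() if k not in("pixels","depth")},(d["depth"]>0).mean())
    cv2.imwrite(f"pics/{n}0.png",d["pixels"][:,:,::-1])
E
```

```text
total 12
drwxr-xr-x  3 agent agent 4096 Dec  6 23:21 .
drwxr-xr-x 23 root  root  4096 Dec  6 23:21 ..
drwxr-xr-x  2 agent agent 4096 Dec  6 23:21 pics
{'t': 0.0, 'qpos': array([ 1.10700778e+00,  4.23813308e-01,  1.63069055e+00,  6.50283170e-06,
        1.08864760e+00, -1.89959243e-02]), 'qvel': array([ 0.00030607, -0.00089974, -0.0022712 , -0.00170837,  0.00023359,
        0.00099257]), 'joint_torque': array([ 2.28366240e-03, -5.44634414e+01, -2.73668075e+01,  6.44754712e-02,
        2.26905226e-02, -1.26039499e-04]), 'ee_pos': array([268.64941045, 563.71501426, 240.91867385]), 'orientation': array([-1.54402213,  0.34919153, -0.34859325]), 'ft_force': array([ 0.16643669, -0.04619354, -0.68848449]), 'moment': array([-0.06530229,  0.01224808,  0.03131763]), 'width': 87.8008433016502}
scene {'vertical_fov': 49.77483388564158, 'cx': 280.48532543611077, 'cy': 207.17825840760602, 'xyz': array([982.91226759, 807.88414622, 954.65629342]), 'attitude': array([0.30249492, 1.0674218 , 2.41160872])} 0.9959778911564626
top {'vertical_fov': 56.11014164395095, 'cx': 274.6108082745764, 'cy': 210.4160126984818, 'xyz': array([ 251.00527268,   12.8849826 , 1149.56237652]), 'attitude': array([ 0.18145094, -0.189511  , -1.59760137])} 0.9959311224489796
wrist {'vertical_fov': 59.774676140446374, 'cx': 280.3608072871353, 'cy': 211.46708896634496, 'T_tool_cam': array([[-1.62844423e-03, -9.51626830e-01, -3.07251891e-01,
        -8.42314001e+01],
       [-6.74956400e-04,  3.07253275e-01, -9.51627537e-01,
        -1.42627033e+02],
       [ 9.99998446e-01, -1.34229074e-03, -1.14265144e-03,
         7.12921590e-02],
       [ 0.00000000e+00,  0.00000000e+00,  0.00000000e+00,
         1.00000000e+00]])} 0.9958460884353741
```

View pics/scene0.png

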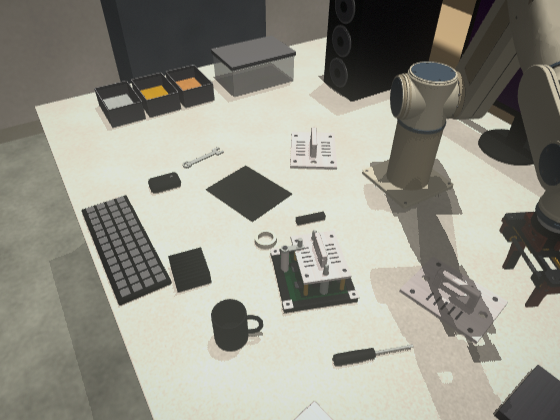

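View pics/top0.png

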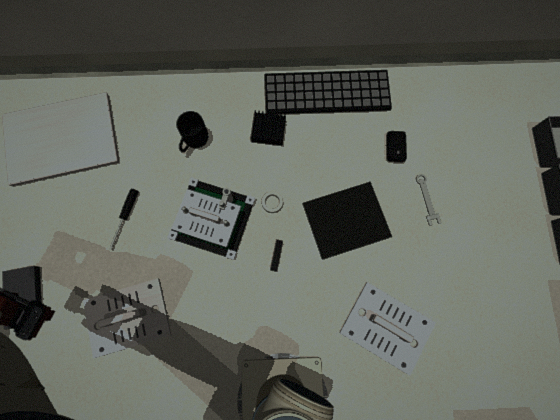

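View pics/wrist0.png

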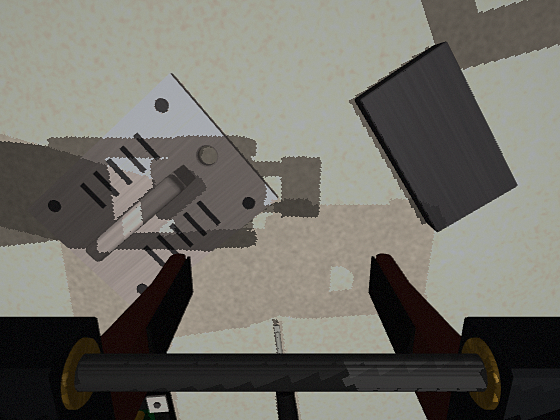

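The candidates for the cover, in top-view pixels, are the plate on the nest at (212,218), a loose plate at (130,315) and another at (385,325). Only the first sits on guide pins in a black frame with a green board, so I'll confirm it in an enlarged crop and measure it.

```bash
cat > h.py <<'E'
import numpy as np,cv2
from scipy.spatial.transform import Rotation as R
from workcell import ctrl
def get(n):
    o=ctrl.get_obs(); d=ctrl.get_image(n)
    H,W=d["depth"].shape
    d["f"]=H/2/np.tan(np.radians(d["vertical_fov"])/2)
    if n=="wrist":
        T=np.eye(4);T[:3,:3]=R.from_rotvec(o["orientation"]).as_matrix();T[:3,3]=o["ee_pos"]
        T=T@d["T_tool_cam"]; d["R"],d["c"]=T[:3,:3],T[:3,3]
    else:
        d["R"]=R.from_rotvec(d["attitude"]).as_matrix();d["c"]=np.array(d["xyz"])
    return d
def ray(d,u,v):
    r=np.stack([(np.asarray(u,float)-d["cx"])/d["f"],-(np.asarray(v,float)-d["cy"])/d["f"],-np.ones(np.shape(u))],-1)
    return r@d["R"].T
def onplane(d,u,v,z):
    r=ray(d,u,v); return d["c"]+r*((z-d["c"][2])/r[...,2])[...,None]
def cloud(d):
    v,u=np.mgrid[:d["depth"].shape[0],:d["depth"].shape[1]]
    return d["c"]+ray(d,u,v)*d["depth"][...,None]
def proj(d,p):
    q=(np.asarray(p)-d["c"])@d["R"]
    return np.stack([d["cx"]-d["f"]*q[...,0]/q[...,2],d["cy"]+d["f"]*q[...,1]/q[...,2]],-1)
def tri(d1,p1,d2,p2):
    a,b=ray(d1,*p1),ray(d2,*p2);a/=np.linalg.norm(a);b/=np.linalg.norm(b)
    s=np.linalg.lstsq(np.stack([a,-b],1),d2["c"]-d1["c"],rcond=None)[0]
    x,y=d1["c"]+s[0]*a,d2["c"]+s[1]*b
    return (x+y)/2,np.linalg.norm(x-y)
def crop(d,x0,y0,x1,y1,k,name):
    cv2.imwrite("pics/"+name,cv2.resize(d["pixels"][y0:y1,x0:x1,::-1],None,fx=k,fy=k,interpolation=cv2.INTER_CUBIC))
E
python3 - <<'E'
from h import *
t=get("top");s=get("scene")
crop(t,150,160,270,270,6,"top_c1.png");crop(s,250,210,380,320,6,"scene_c1.png")
for n,d in (("top",t),("scene",s)):
    P=cloud(d);
    for (u,v) in ([(20,220),(212,218),(347,215),(130,330),(205,213)] if n=="top" else [(250,190),(320,250),(150,300),(317,246)]):
        print(n,u,v,P[v,u].round(1))
E
```

```text
top 20 220 [523.9 763.1  -2.4]
top 212 218 [480.4 169.8 129.3]
top 347 215 [ 503.2 -212.7    6.2]
top 130 330 [197.2 414.4  10.6]
top 205 213 [495.1 188.8 127.5]
scene 250 190 [ 484.7 -210.5    6.9]
scene 320 250 [506.8 209.7 127.3]
scene 150 300 [9.066e+02 4.070e+01 8.000e-01]
scene 317 246 [499.4 186.9 116.5]
```

View pics/top_c1.png

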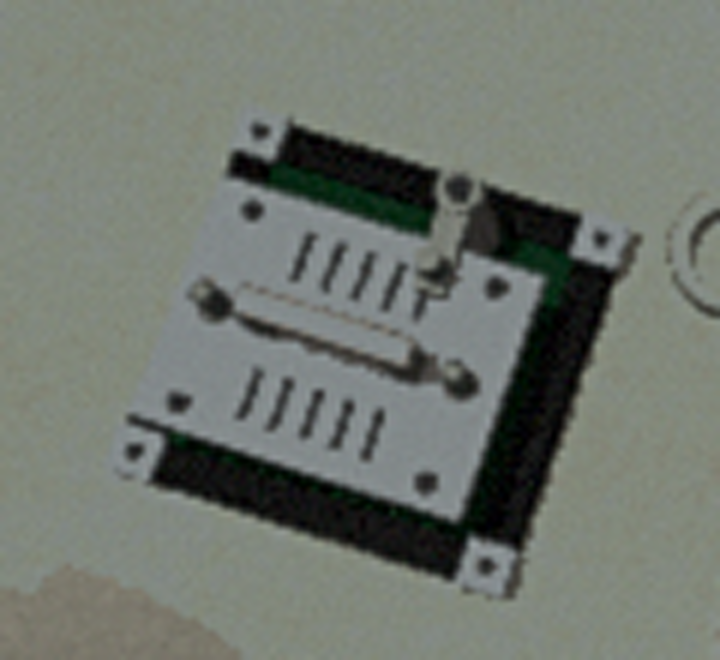

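View pics/scene_c1.png

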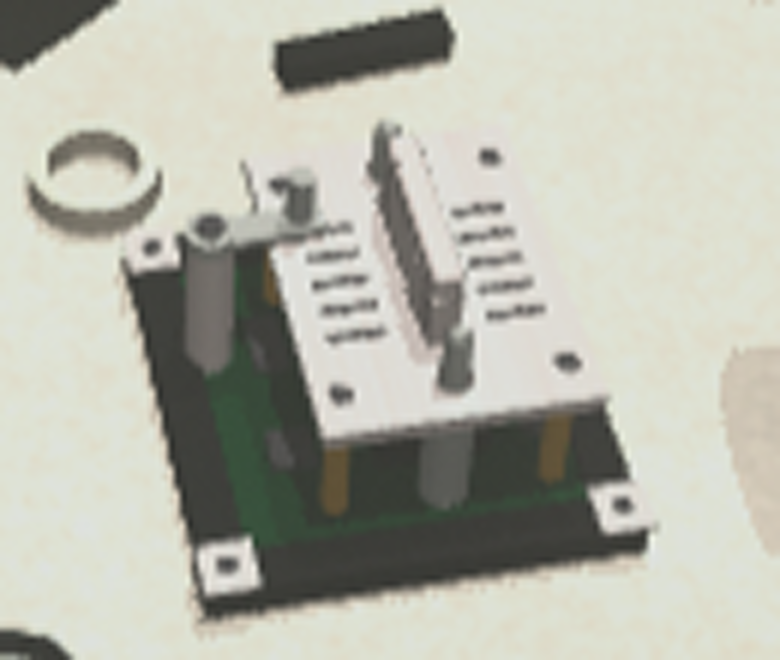

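Both crops confirm it: pins stand through the plate, and the frame, board, tab with peg, and handle are all there. Next come rough two-view points, then a closer look with the wrist camera.

Run:
```python
from h import *
t=get("top");s=get("scene")
T=lambda x,y:(150+x/6-.4,160+y/6-.4);S=lambda x,y:(250+x/6-.4,210+y/6-.4)
for n,a,b in [("pinA",T(203,290),S(458,338)),("pinB",T(460,375),S(385,130)),("peg",T(436,262),S(300,176)),("pivot",T(459,187),S(207,228))]:
    print(n,*[x.round(1) for x in tri(t,a,s,b)])
# mat via mask
for n,d in (("top",t),("scene",s)):
    P=cloud(d);m=(P[...,0]>380)&(P[...,0]<620)&(P[...,1]<-100)&(P[...,1]>-350)&(d["pixels"].max(2)<70)
    c,_=cv2.findContours(m.astype(np.uint8),0,1);c=max(c,key=cv2.contourArea)
    w=onplane(d,c[:,0,0],c[:,0,1],6.0).astype(np.float32)
    r=cv2.minAreaRect(w[:,:2]);print(n,"mat",r, "z",np.median(P[m][:,2]))
    r=np.array(cv2.boxPoints(r));print(r.round(0).tolist())
p=R.from_rotvec(ctrl.get_obs()["orientation"]).as_matrix();print(p.round(3))
```

```text
pinA [515.1 249.6 112.4] 0.7
pinB [472.6 134.1 109.6] 1.1
peg [523.6 143.9 116.2] 0.8
pivot [564.2 135.3  97.7] 1.4Traceback (most recent call last):
  File "<stdin>", line 11, in <module>
cv2.error: OpenCV(4.12.0) /io/opencv/modules/imgproc/src/convhull.cpp:143: error: (-215:Assertion failed) total >= 0 && (depth == CV_32F || depth == CV_32S) in function 'convexHull'
```

Run:
```python
from h import *
t=get("top");s=get("scene")
for n,d in (("top",t),("scene",s)):
    P=cloud(d);m=(P[...,0]>380)&(P[...,0]<620)&(P[...,1]<-100)&(P[...,1]>-350)&(d["pixels"].max(2)<70)
    c,_=cv2.findContours(m.astype(np.uint8),0,1);c=max(c,key=cv2.contourArea)
    w=onplane(d,c[:,0,0],c[:,0,1],6.0)[:,:2].astype(np.float32).copy()
    r=cv2.minAreaRect(w);print(n,"mat",r, "z",np.median(P[m][:,2]))
    print(cv2.boxPoints(r).round(0).tolist())
o=ctrl.get_obs();print(R.from_rotvec(o["orientation"]).as_matrix().round(3),o["t"])
```

```text
top mat ((490.0260925292969, -209.42030334472656), (179.4397735595703, 218.81369018554688), 15.909167289733887) z 6.279144099240511
[[374.0, -129.0], [434.0, -339.0], [606.0, -290.0], [546.0, -80.0]]
scene mat ((492.4556884765625, -208.57882690429688), (176.62844848632812, 215.4289093017578), 15.675045013427734) z 5.985810932233164
[[378.0, -129.0], [437.0, -336.0], [607.0, -288.0], [548.0, -81.0]]
[[ 0.903 -0.     0.43 ]
 [-0.43  -0.     0.903]
 [ 0.    -1.    -0.   ]] 0.45
```

Rough nest fix: centre ≈ (494,192), yaw ≈ −20°. The pivot comes out where it should be. The mat is at ≈ (491,−209), yaw ≈ 15.8°. I'll move the wrist camera over the nest with the jaws along the nest's x.

Emit:
servo_tool(moves="0.028 -0.046 0.01 0 0 -10.5; 0.056 -0.093 0.02 0 0 -21; 0.084 -0.139 0.03 0 0 -31.5; 0.112 -0.186 0.04 0 0 -42; 0.14 -0.232 0.05 0 0 -52.5; 0.168 -0.279 0.055 0 0 -63; 0.196 -0.325 0.06 0 0 -74; 0.225 -0.372 0.06 0 0 -84.5", hand=255)

```text
t: 1.45
ee_pos: [494.9, 190.7, 302.4]
orientation: [-1.018, 1.465, -1.465]
ft_force: [0.6, -0.2, 0.8]
width: 11.6
```

Emit:
servo_tool(moves="0 0 0 0 0 0; 0 0 0 0 0 0; 0 0 0 0 0 0")

```text
t: 1.82
ee_pos: [493.2, 193.3, 301.6]
orientation: [-1.025, 1.46, -1.459]
ft_force: [-0.5, 0.0, -0.1]
width: 0.3
```

Run:
```python
from h import *
o=ctrl.get_obs();d=get("wrist");print(o["ee_pos"],R.from_rotvec(o["orientation"]).as_matrix().round(3),o["qpos"].round(2),o["t"])
cv2.imwrite("pics/w1.png",d["pixels"][:,:,::-1]); np.savez("w1.npz",pix=d["pixels"],depth=d["depth"],R=d["R"],c=d["c"],f=d["f"],cx=d["cx"],cy=d["cy"])
```

```text
[493.20325341 193.25211304 301.59622562] [[-0.339 -0.     0.941]
 [-0.941  0.    -0.339]
 [ 0.    -1.    -0.   ]] [0.35 0.21 1.78 0.   1.15 0.7 ] 1.825
```

View pics/w1.png

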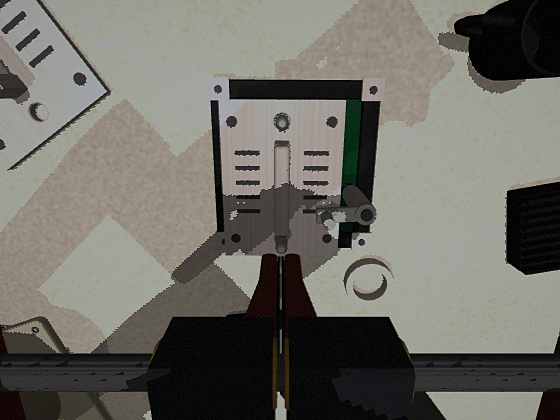

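Run:
```python
from h import *
z=np.load("w1.npz");d=dict(z);d["pixels"]=d["pix"]
g=cv2.convertScaleAbs(d["pixels"],alpha=1.8);d2=dict(pixels=g);crop(d2,260,100,390,260,5,"w1c.png".replace("c","c"))
crop(d2,260,100,390,215,6,"w1a.png")
P=cloud(d)
for u,v in [(282,120),(281,243),(350,192),(352,210),(366,213),(240,140),(282,170),(282,220)]: print(u,v,P[v,u].round(1))
```

```text
282 120 [516.8 251.9 115.4]
281 243 [476.3 141.5 112.1]
350 192 [561.5 146.1  41.6]
352 210 [553.  144.4  95.1]
366 213 [564.8 138.3  99.6]
240 140 [471.6 246.1  86.2]
282 170 [502.6 212.5 127.4]
282 220 [486.9 168.6 127.1]
```

View pics/w1c.png

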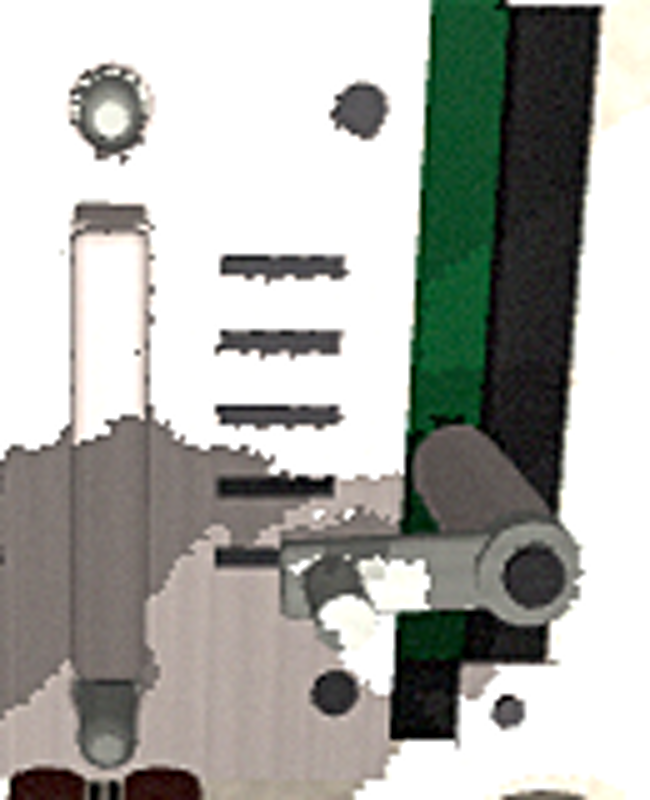

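Run:
```python
from h import *
d=dict(np.load("w1.npz"));t=get("top");s=get("scene")
W=lambda x,y:(260+x/5-.4,100+y/5-.4)
T=lambda x,y:(150+x/6-.4,160+y/6-.4);S=lambda x,y:(250+x/6-.4,210+y/6-.4)
for n,w,a,b,z in [("pinA",W(107,118),T(203,290),S(458,338),116),("pinB",W(107,745),T(460,375),S(385,130),116),("peg",W(350,618),T(436,262),S(300,176),118),("pivot",W(533,573),T(459,187),S(207,228),100),("bar0",W(110,230),0,0,128),("bar1",W(110,680),0,0,128)]:
    print(n,onplane(d,*w,z).round(1),*( [x.round(1) for x in tri(d,w,s,b)]+[x.round(1) for x in tri(d,w,t,a)] if a else []))
P=cloud(d)
for n,m in (("bar",(abs(P[...,2]-128)<6)),):
    m[:130]=0;m[240:]=0;m[:,:270]=0;m[:,300:]=0
    q=P[m];c=q.mean(0);print(n,m.sum(),c.round(1));r=cv2.minAreaRect(q[:,:2].astype(np.float32).copy());print(r)
print(P[205:240:3,332].round(0).tolist())
print(P[210:235:3,330].round(0)[:,2].tolist())
```

```text
pinA [515.  249.7 116. ] [515.1 249.3 112.1] 0.4 [514.8 249.6 113. ] 0.3
pinB [474.8 137.5 116. ] [474.3 135.7 111.9] 0.3 [473.1 134.4 107.5] 1.2
peg [527.3 147.4 118. ] [527.3 149.  122.8] 0.4 [526.3 144.5 109.1] 2.5
pivot [564.6 137.2 100. ] [565.  136.2  98.8] 1.1 [564.6 135.8  95.9] 0.9
bar0 [509.5 232.7 128. ]
bar1 [481.5 154.6 128. ]
bar 1398 [495.8 195.1 127.1]
((495.4057922363281, 193.36692810058594), (83.13033294677734, 13.77106761932373), 69.9675521850586)
[[536.0, 153.0, 85.0], [535.0, 153.0, 95.0], [534.0, 150.0, 95.0], [533.0, 147.0, 95.0], [531.0, 150.0, 110.0], [530.0, 150.0, 119.0], [529.0, 147.0, 119.0], [529.0, 145.0, 121.0], [528.0, 142.0, 119.0], [527.0, 124.0, 85.0], [526.0, 121.0, 85.0], [525.0, 118.0, 85.0]]
[95.0, 98.0, 111.0, 120.0, 120.0, 119.0, 120.0, 84.0, 86.0]
```

Nest: centre (495.2,193.4), yaw −20°. Handle bar 83×13.8 mm with its top at z = 127–128, as specified. Tab pivot at nest (84.5,−29), and the peg top at z ≈ 120 gives tab angle ≈ 0.08. Now lowering the closed fingers to the peg's +y side, tips at z ≈ 102.

Emit:
servo_tool(moves="0.022 -0.01 -0.02 0 0 0; 0.043 -0.019 -0.06 0 0 0; 0.043 -0.019 -0.1 0 0 0; 0.043 -0.019 -0.135 0 0 0; 0.043 -0.019 -0.16 0 0 0; 0.043 -0.019 -0.175 0 0 0; 0.043 -0.019 -0.181 0 0 0; 0.043 -0.019 -0.181 0 0 0", hand=255)

```text
t: 2.98
ee_pos: [537.1, 173.5, 121.0]
orientation: [-1.023, 1.461, -1.461]
ft_force: [0.5, -0.7, 0.4]
width: 0.3
```

Run:
```python
from h import *
d=get("wrist");s=get("scene");cv2.imwrite("pics/w2.png",d["pixels"][:,:,::-1]);crop(s,250,190,380,300,5,"s2.png");print(ctrl.get_obs()["ee_pos"])
```

```text
[537.49004295 173.44158264 121.58934463]
```

View pics/w2.png

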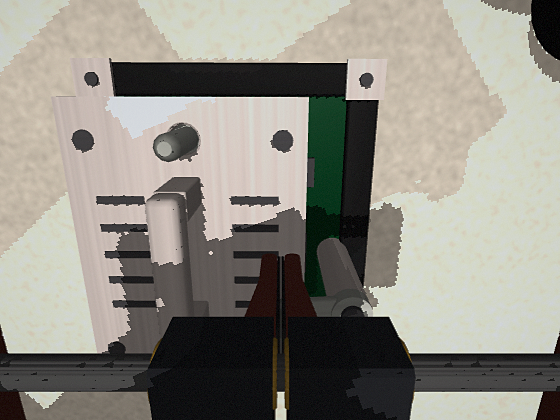

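View pics/s2.png

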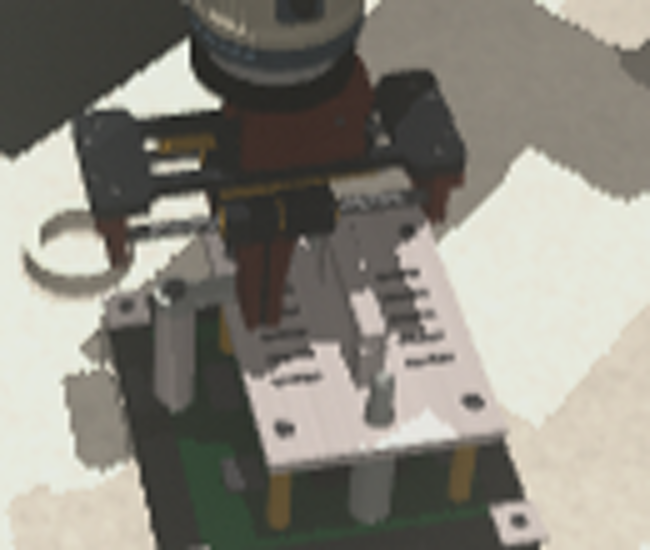

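The fingers are clear and force-free between the handle and the tab bar. Pushing the peg round its arc.

Emit:
servo_tool(moves="-0.005 -0.011 0 0 0 0; -0.010 -0.022 0 0 0 0; -0.012 -0.036 0 0 0 0; -0.0145 -0.046 0 0 0 0; -0.009 -0.056 0 0 0 0; -0.0015 -0.0645 0 0 0 0; 0.0005 -0.065 0 0 0 0; 0.0005 -0.065 0 0 0 0")

```text
t: 4.08
ee_pos: [537.7, 108.0, 120.6]
orientation: [-1.023, 1.461, -1.462]
ft_force: [0.2, 0.1, 0.3]
width: 0.6
```

Emit:
servo_tool(moves="-0.010 0.0035 0 0 0 0; -0.010 0.0035 0.03 0 0 0; -0.020 0.02 0.08 0 0 0; -0.030 0.05 0.13 0 0 0; -0.0425 0.085 0.16 0 0 0;-0.0425 0.085 0.16 0 0 0;-0.0425 0.085 0.16 0 0 0", hand=0)

```text
t: 4.95
ee_pos: [494.0, 192.9, 279.8]
orientation: [-1.026, 1.461, -1.461]
ft_force: [-0.5, -0.2, 0.4]
width: 66.9
```

Run:
```python
from h import *
o=ctrl.get_obs();d=get("wrist");g=cv2.convertScaleAbs(d["pixels"],alpha=1.5);print(o["ee_pos"])
cv2.imwrite("pics/w3.png",g[:,:,::-1]); np.savez("w3.npz",pix=d["pixels"],depth=d["depth"],R=d["R"],c=d["c"],f=d["f"],cx=d["cx"],cy=d["cy"])
```

```text
[494.00391936 192.9101602  279.79612532]
```

View pics/w3.png

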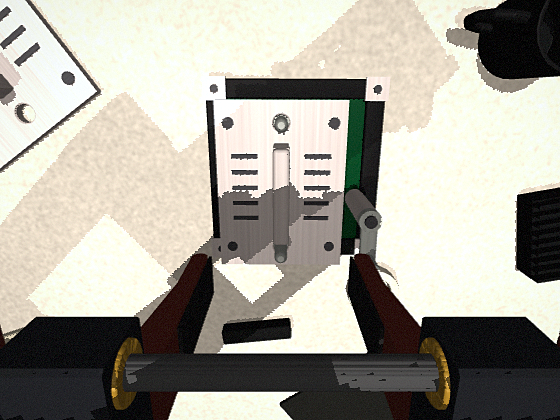

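The tab at (370,220) now points down-image, i.e. to nest −y, clear of the plate. I'll re-measure the handle from this second place.

Run:
```python
from h import *
d=dict(np.load("w3.npz"));P=cloud(d)
m=(abs(P[...,2]-128)<5);m[:135]=0;m[260:]=0;m[:,:268]=0;m[:,295:]=0
m=cv2.morphologyEx(m.astype(np.uint8),2,np.ones((3,3)))>0
q=P[m];print(m.sum(),q[:,2].mean(),np.percentile(q[:,2],[5,95]));r=cv2.minAreaRect(q[:,:2].astype(np.float32).copy());print(r)
v,u=np.nonzero(m);print(u.min(),u.max(),v.min(),v.max())
a=onplane(d,281.3,150.,128.);print(a)
s=get("scene");crop(s,250,190,380,300,6,"s3.png")
```

```text
1549 127.1369192291925 [125.3049622  128.51068923]
((495.52569580078125, 193.21530151367188), (82.88926696777344, 13.432449340820312), 69.81973266601562)
273 289 149 244
[509.70787542 231.76848953 128.        ]
```

View pics/s3.png

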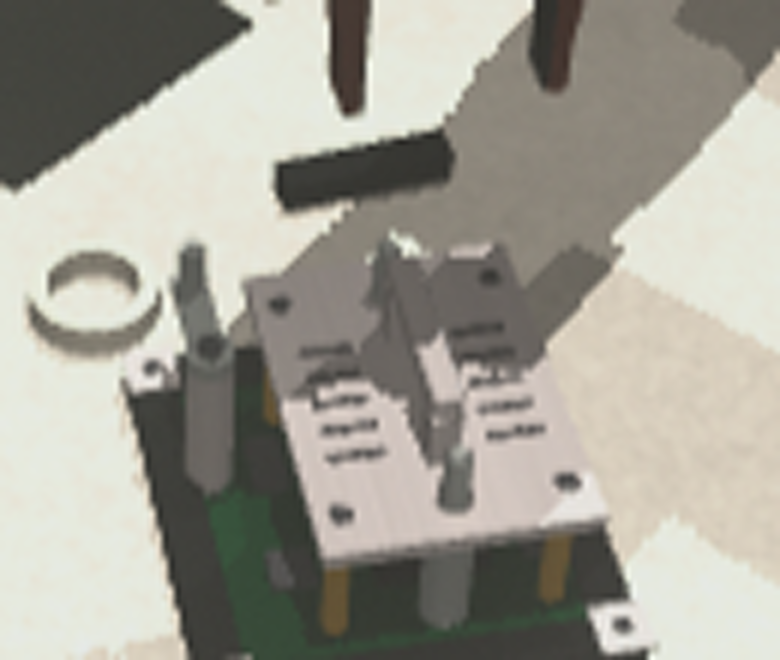

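The tab is confirmed aside. Descending over the bar with the jaws open, then closing.

Emit:
servo_tool(moves="0.0005 0 -0.03 0 0 0; 0.0005 0 -0.065 0 0 0; 0.0005 0 -0.1 0 0 0; 0.0005 0 -0.13 0 0 0; 0.0005 0 -0.15 0 0 0; 0.0005 0 -0.159 0 0 0; 0.0005 0 -0.16 0 0 0; 0.0005 0 -0.16 0 0 0", hand=0)

```text
t: 6.05
ee_pos: [495.8, 193.1, 121.1]
orientation: [-1.023, 1.461, -1.461]
ft_force: [0.3, -0.2, 0.3]
width: 87.9
```

Emit:
servo_tool(moves="0 0 0 0 0 0; 0 0 0 0 0 0; 0 0 0 0 0 0; 0 0 0 0 0 0; 0 0 0 0 0 0; 0 0 0 0 0 0", hand=255)

```text
t: 6.8
ee_pos: [495.4, 193.2, 120.7]
orientation: [-1.024, 1.461, -1.461]
ft_force: [-0.7, 0.5, 0.1]
width: 31.2
```

Emit:
servo_tool(moves="0 0 0 0 0 0; 0 0 0 0 0 0; 0 0 0 0 0 0; 0 0 0 0 0 0")

```text
t: 7.3
ee_pos: [495.2, 193.2, 120.6]
orientation: [-1.024, 1.461, -1.461]
ft_force: [-0.2, 0.9, -0.0]
width: 14.0
```

Gripped at 14.0 mm, with almost no side force. Lifting slowly and straight.

Emit:
servo_tool(moves="0 0 0.003 0 0 0; 0 0 0.008 0 0 0; 0 0 0.014 0 0 0; 0 0 0.020 0 0 0; 0 0 0.026 0 0 0; 0 0 0.026 0 0 0")

```text
t: 8.05
ee_pos: [495.6, 193.3, 147.3]
orientation: [-1.023, 1.461, -1.461]
ft_force: [-0.4, 0.5, -3.5]
width: 13.7
```

Run:
```python
from h import *
o=ctrl.get_obs();print(o["ee_pos"],o["ft_force"],o["moment"],o["width"])
s=get("scene");crop(s,250,190,380,300,6,"s4.png")
```

```text
[495.62458278 193.29626244 147.29815973] [-0.38883061  0.51361355 -3.53310187] [-0.05616593  0.12323968  0.00440825] 13.722108364151758
```

View pics/s4.png

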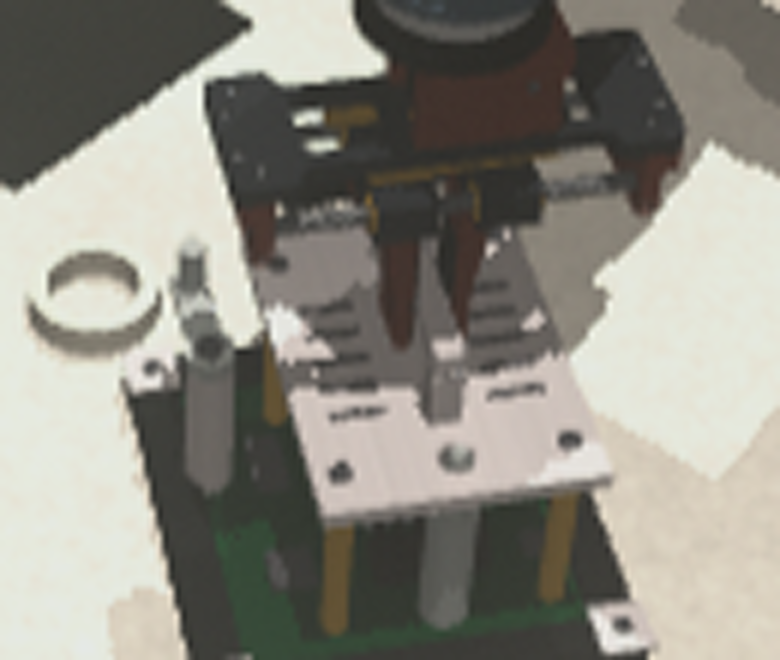

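Level and free, with 3.5 N on the wrist. Lifting clear of the pins.

Emit:
servo_tool(moves="0 0 0.007 0 0 0; 0 0 0.014 0 0 0; 0 0 0.022 0 0 0; 0 0 0.034 0 0 0; 0 0 0.05 0 0 0; 0 0 0.068 0 0 0; 0 0 0.08 0 0 0; 0 0 0.08 0 0 0")

```text
t: 9.1
ee_pos: [496.0, 193.4, 228.0]
orientation: [-1.021, 1.46, -1.461]
ft_force: [0.3, 0.3, -3.1]
width: 13.7
```

Run:
```python
from h import *
o=ctrl.get_obs();print(o["ee_pos"],o["ft_force"],o["moment"],o["width"],R.from_rotvec(o["orientation"]).as_matrix().round(3))
s=get("scene");crop(s,240,130,400,300,4,"s5.png");d=get("wrist");cv2.imwrite("pics/w5.png",cv2.convertScaleAbs(d["pixels"],alpha=1.5)[:,:,::-1])
np.savez("w5.npz",pix=d["pixels"],depth=d["depth"],R=d["R"],c=d["c"],f=d["f"],cx=d["cx"],cy=d["cy"])
P=cloud(d);A=np.array([P[v,u] for u,v in [(150,150),(400,150),(150,250),(400,250)]]);print(A.round(1))
```

```text
[496.01976188 193.39684495 227.97288176] [ 0.26326938  0.29369267 -3.06332401] [-0.05322133  0.12785282 -0.04025192] 13.713055345496848 [[-0.342  0.002  0.94 ]
 [-0.94   0.001 -0.342]
 [-0.002 -1.     0.002]]
[[383.1 266.9  -1.5]
 [570.8 228.8 192.5]
 [334.7 167.6  -1.1]
 [593.8  74.3   0. ]]
```

View pics/s5.png

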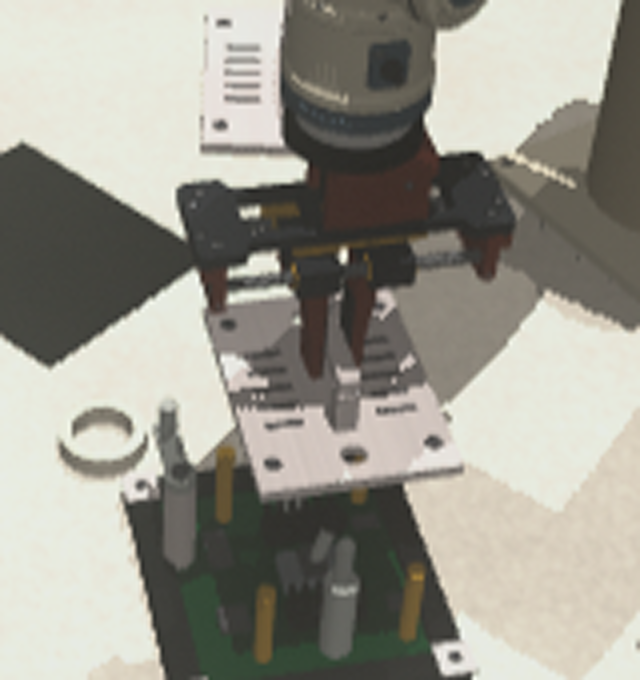

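View pics/w5.png

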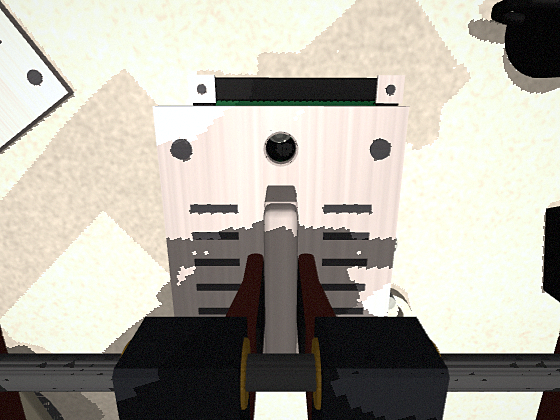

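Clear of both pins, and the toggle is now visible. Carrying to the mat with a +36° turn.

Emit:
servo_tool(moves="0 -0.012 0 0 0 1; 0 -0.036 0 0 0 3; -0.001 -0.07 0 0 0 6; -0.001 -0.106 0 0 0 9.5; -0.002 -0.142 0 0 0 13; -0.002 -0.178 0 0 0 16; -0.003 -0.214 0 0 0 19; -0.003 -0.25 0 0 0 22")

```text
t: 10.2
ee_pos: [491.8, -57.9, 225.9]
orientation: [-1.227, 1.183, -1.181]
ft_force: [0.8, -0.6, -3.3]
width: 13.8
```

Emit:
servo_tool(moves="0 -0.035 0 0 0 3.5; -0.001 -0.07 0 0 0 7; -0.001 -0.105 0 0 0 10; -0.002 -0.13 0 0 0 12.5; -0.002 -0.145 0 0 0 13.8; -0.002 -0.152 0 0 0 13.8; -0.002 -0.152 0 0 0 13.8; -0.002 -0.152 0 0 0 13.8")

```text
t: 11.2
ee_pos: [490.2, -208.2, 226.4]
orientation: [-1.327, 1.004, -1.003]
ft_force: [0.8, 0.3, -2.6]
width: 13.7
```

Run:
```python
from h import *
o=ctrl.get_obs();M=R.from_rotvec(o["orientation"]).as_matrix();print(o["ee_pos"],o["ft_force"],o["width"],np.degrees(np.arctan2(M[1,2],M[0,2])))
s=get("scene");crop(s,170,100,330,260,4,"s6.png");d=get("wrist");cv2.imwrite("pics/w6.png",cv2.convertScaleAbs(d["pixels"],alpha=1.5)[:,:,::-1])
t=get("top");crop(t,270,160,420,280,5,"t6.png")
np.savez("w6.npz",pix=d["pixels"],depth=d["depth"],R=d["R"],c=d["c"],f=d["f"],cx=d["cx"],cy=d["cy"])
P=cloud(d);m=(P[...,2]>170)&(P[...,2]<210)&(P[...,1]>-300);m[320:]=0;m[:,:100]=0;m[:,460:]=0
q=P[m];C,_,_,_=np.linalg.lstsq(np.c_[q[:,:2]-q[:,:2].mean(0),np.ones(len(q))],q[:,2],rcond=None);print(m.sum(),C)
```

```text
[ 490.22488206 -208.19864253  226.42876398] [ 0.7779061   0.34629664 -2.63346439] 13.727207730107601 15.839744506959924
41596 [ 1.63475838e-03 -6.10490478e-05  1.91641619e+02]
```

View pics/s6.png

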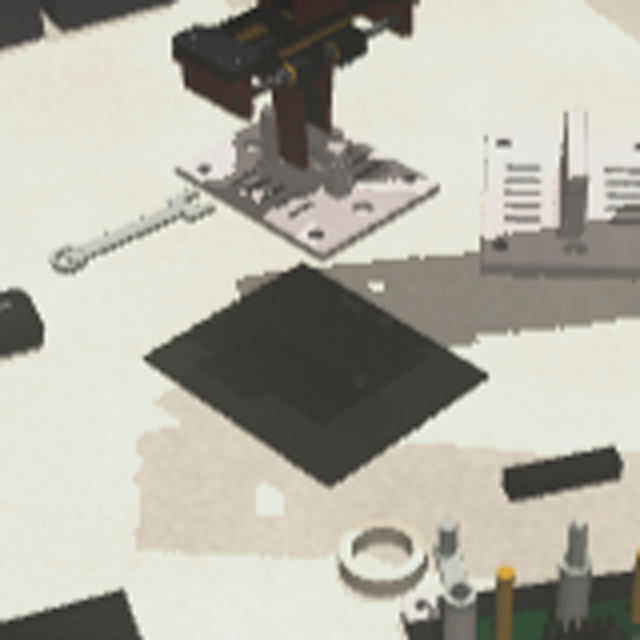

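View pics/w6.png

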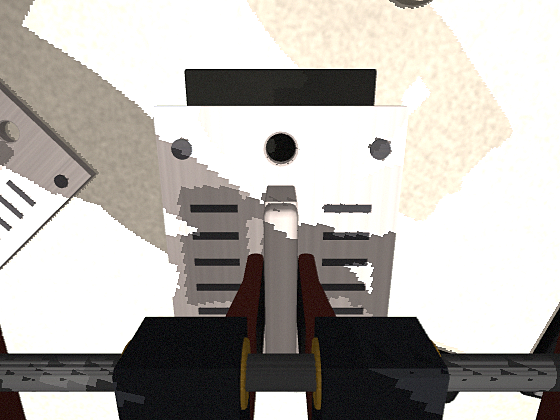

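View pics/t6.png

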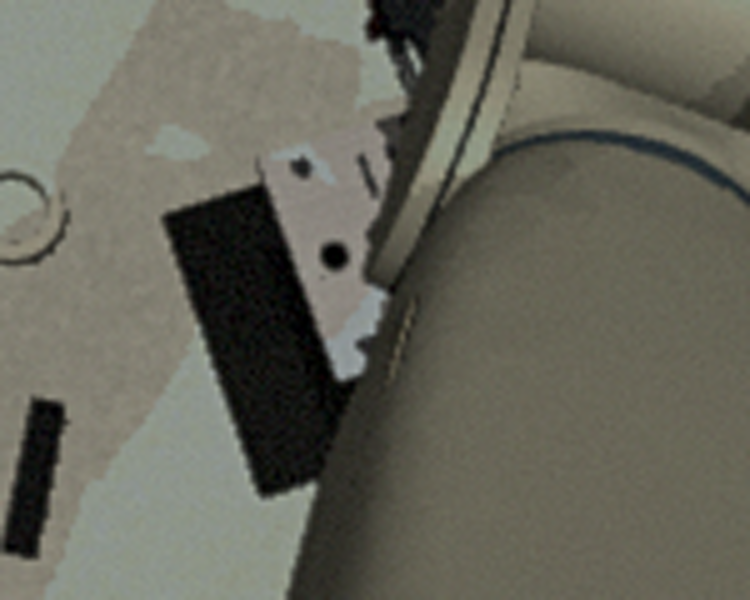

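The plate is level, with its fitted top plane at z = 191.6. I'll check the mat's visible edge in the wrist view before lowering.

Run:
```python
from h import *
d=dict(np.load("w6.npz"))
a,b=onplane(d,185.5,69.5,6.),onplane(d,375.5,69.5,6.)
print(a,b,np.linalg.norm(a-b)); m=(a+b)/2;e=(b-a)/np.linalg.norm(b-a);n=np.array([-e[1],e[0]])
print("yaw",np.degrees(np.arctan2(e[1],e[0])),"centre",m[:2]-110*n, ctrl.get_obs()["ee_pos"])
```

```text
[ 377.41585364 -130.1406572     6.        ] [546.97309583 -81.67282974   6.        ] 176.34848646517574
yaw 15.952550211712742 centre [ 492.42700538 -211.67060351] [ 490.43910517 -208.25741831  226.67902537]
```

The mat centre agrees within 3 mm across the three views, so I'll use (491.3,−209.8). Lowering.

Emit:
servo_tool(moves="0.001 -0.0015 -0.015 0 0 0; 0.001 -0.0015 -0.045 0 0 0; 0.001 -0.0015 -0.08 0 0 0; 0.001 -0.0015 -0.11 0 0 0; 0.001 -0.0015 -0.135 0 0 0; 0.001 -0.0015 -0.155 0 0 0; 0.001 -0.0015 -0.165 0 0 0; 0.001 -0.0015 -0.168 0 0 0")

```text
t: 12.35
ee_pos: [491.1, -210.1, 57.9]
orientation: [-1.328, 1.004, -1.002]
ft_force: [-0.4, 0.0, -3.4]
width: 13.9
```

Emit:
servo_tool(moves="0 0 0 0 0 0; 0 0 -0.002 0 0 0; 0 0 -0.004 0 0 0; 0 0 -0.006 0 0 0; 0 0 -0.0075 0 0 0; 0 0 -0.0075 0 0 0")

```text
t: 13.1
ee_pos: [491.3, -210.3, 51.1]
orientation: [-1.327, 1.003, -1.003]
ft_force: [0.4, 0.5, -3.0]
width: 14.0
```

Emit:
servo_tool(moves="0 0 -0.0007 0 0 0; 0 0 -0.0014 0 0 0; 0 0 -0.002 0 0 0; 0 0 -0.002 0 0 0")

```text
t: 13.6
ee_pos: [491.4, -210.3, 49.1]
orientation: [-1.327, 1.003, -1.003]
ft_force: [0.3, 0.4, -3.2]
width: 13.5
```

Emit:
servo_tool(moves="0 0 -0.0005 0 0 0; 0 0 -0.001 0 0 0; 0 0 -0.001 0 0 0")

```text
t: 13.98
ee_pos: [491.5, -210.4, 48.6]
orientation: [-1.327, 1.003, -1.003]
ft_force: [-1.4, 0.3, 5.1]
width: 13.5
```

Contact: the force went from −3 to +5 N. Releasing.

Emit:
servo_tool(moves="0 0 0.0005 0 0 0; 0 0 0.0005 0 0 0; 0 0 0.0005 0 0 0; 0 0 0.0005 0 0 0; 0 0 0.0005 0 0 0; 0 0 0.0005 0 0 0", hand=0)

```text
t: 14.72
ee_pos: [491.4, -210.3, 48.6]
orientation: [-1.327, 1.003, -1.003]
ft_force: [0.5, -0.6, 0.6]
width: 70.2
```

Emit:
servo_tool(moves="0 0 0.01 0 0 0; 0 0 0.03 0 0 0; 0 0 0.07 0 0 0; 0 0 0.12 0 0 0; 0 0 0.17 0 0 0; 0 0 0.22 0 0 0; 0 0 0.22 0 0 0; 0 0 0.22 0 0 0")

```text
t: 15.72
ee_pos: [490.9, -210.1, 268.6]
orientation: [-1.327, 1.003, -1.003]
ft_force: [-0.1, -0.8, -0.4]
width: 87.6
```

Run:
```python
from h import *
o=ctrl.get_obs();print(o["ee_pos"],o["ft_force"],o["width"])
d=get("wrist");cv2.imwrite("pics/w7.png",d["pixels"][:,:,::-1])
np.savez("w7.npz",pix=d["pixels"],depth=d["depth"],R=d["R"],c=d["c"],f=d["f"],cx=d["cx"],cy=d["cy"])
```

```text
[ 490.91201651 -210.10313863  268.63831786] [-0.09716422 -0.75427225 -0.44322168] 87.6207384946781
```

View pics/w7.png

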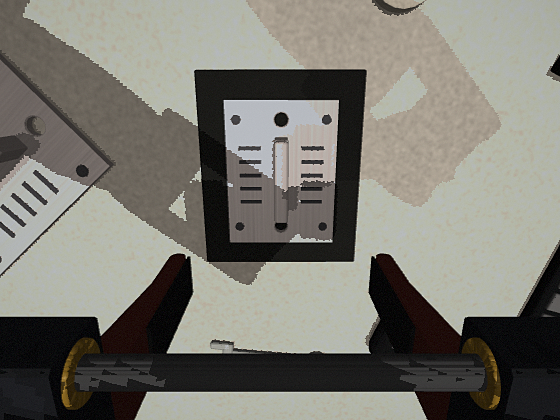

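Run:
```python
from h import *
d=dict(np.load("w7.npz"))
M=np.array([onplane(d,u,v,6.) for u,v in [(195,70),(366,69),(355,262),(206.5,262)]]);C=np.array([onplane(d,u,v,14.) for u,v in [(223,99),(337,99),(333.5,242.5),(229,243)]])
for n,p in(("mat",M),("cover",C)):
    e=p[1]-p[0];e2=p[2]-p[3]; print(n,p.mean(0).round(1),np.degrees(np.arctan2(e[1],e[0])),np.linalg.norm(e),np.linalg.norm(e2),np.linalg.norm(p[3]-p[0]))
P=cloud(d); 
for u,v in [(250,110),(320,110),(240,225),(320,230)]: print(P[v,u].round(1))
```

```text
mat [ 492.5 -210.8    6. ] 16.23963958922714 177.10094346552435 181.0940508772679 218.66588165708023
cover [ 492.6 -211.    14. ] 15.922127852892046 118.4713151654657 122.74361517202088 161.67671880838873
[ 442.5 -152.9   12.9]
[ 513.2 -132.7   13.7]
[ 463.5 -279.8   14.9]
[ 554.  -260.4   15.1]
```

The cover lies flat, centred on the mat within 1 mm and aligned within 0.5°. Back to the nest with the jaws closing.

Emit:
servo_tool(moves="0 0.03 0 0 0 -2.5; 0.001 0.08 0 0 0 -7; 0.002 0.13 0 0 0 -11.5; 0.002 0.18 0 0 0 -16; 0.003 0.23 0 0 0 -20.5; 0.003 0.28 0 0 0 -25; 0.004 0.33 0 0 0 -30; 0.004 0.37 0 0 0 -33.5", hand=255)

```text
t: 16.77
ee_pos: [494.3, 161.3, 266.9]
orientation: [-1.05, 1.435, -1.433]
ft_force: [0.6, 0.5, 1.0]
width: 11.3
```

Emit:
servo_tool(moves="0 0.025 0 0 0 -2.3; 0 0.034 0 0 0 -2.3; 0 0.034 0 0 0 -2.3; 0 0.034 0 0 0 -2.3")

```text
t: 17.27
ee_pos: [495.2, 192.7, 268.2]
orientation: [-1.025, 1.462, -1.462]
ft_force: [-0.2, -0.5, -0.5]
width: 0.7
```

Run:
```python
from h import *
o=ctrl.get_obs();M=R.from_rotvec(o["orientation"]).as_matrix();print(o["ee_pos"],o["width"],np.degrees(np.arctan2(M[1,2],M[0,2])))
d=get("wrist");g=cv2.convertScaleAbs(d["pixels"],alpha=1.8);cv2.imwrite("pics/w8.png",g[:,:,::-1]);crop(dict(pixels=g),205,70,395,270,4,"w8c.png")
np.savez("w8.npz",pix=d["pixels"],depth=d["depth"],R=d["R"],c=d["c"],f=d["f"],cx=d["cx"],cy=d["cy"])
s=get("scene");crop(dict(pixels=cv2.convertScaleAbs(s["pixels"],alpha=1.3)),260,200,370,310,6,"s8.png")
```

```text
[495.20103356 192.72102708 268.24187123] 0.7314871243861495 -19.991395712943948
```

View pics/w8c.png

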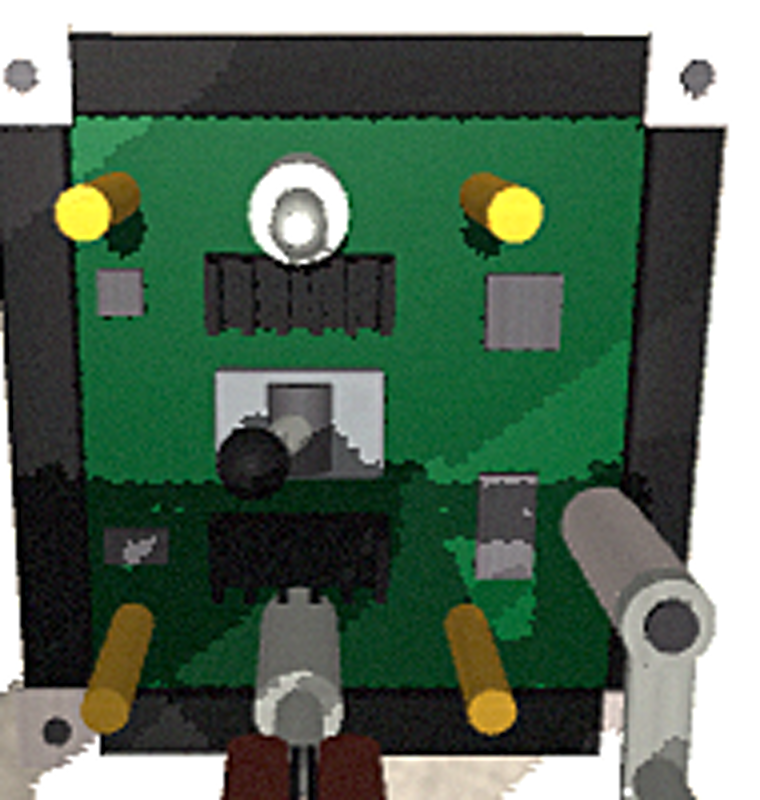

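View pics/s8.png

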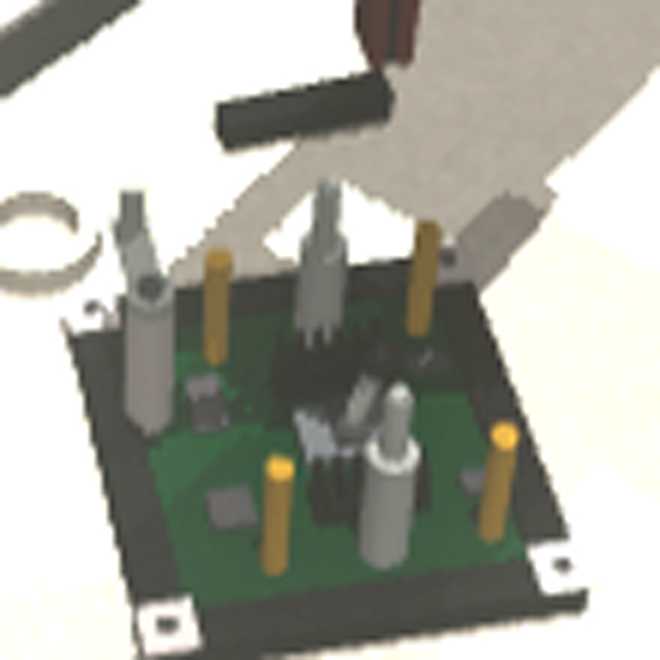

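Run:
```python
from h import *
d=dict(np.load("w8.npz"));P=cloud(d)
C=np.array([495.2,193.4]);c,s=np.cos(np.radians(-20)),np.sin(np.radians(-20));N=np.array([[c,s],[-s,c]])
p=onplane(d,267.6,185.1,65.);print("ball",p,N@(p[:2]-C))
q=P[178:193,260:276].reshape(-1,3);q=q[(q[:,2]>55)&(q[:,2]<90)]
A=np.c_[2*q,np.ones(len(q))];x=np.linalg.lstsq(A,(q**2).sum(1),rcond=None)[0];print("sphere",x[:3],np.sqrt(x[3]+x[:3]@x[:3]),N@(x[:2]-C),len(q),q[:,2].max())
print("TCP nest",N@(ctrl.get_obs()["ee_pos"][:2]-C))
# scene prediction
sc=get("scene");print("scene px of ball",proj(sc,p), (proj(sc,p)-[260,200])*6)
P2=cloud(sc);u,v=proj(sc,p).round().astype(int);print(P2[v,u],sc["pixels"][v,u])
# pins recheck centre
for n,px in(("A",(205+299/4,70+222/4)),("B",(205+300/4,70+712/4))):
    pp=onplane(d,px[0]-.4,px[1]-.4,116.);print(n,N@(pp[:2]-C))
```

```text
ball [484.51167351 197.04050456  65.        ] [-11.28886742  -0.23466769]
sphere [484.75380839 197.00867017  66.35889546] 8.064247870877688 [-11.05044706  -0.18176723] 226 75.42968964292231
TCP nest [ 0.45152309 -0.53618091]
scene px of ball [322.74479175 259.92528831] [376.46875049 359.55172984]
[488.10072027 202.49936325  72.16023828] [52 51 48]
A [ 0.18566922 60.76318686]
B [  0.50208933 -43.93981154]
```

The ball is at nest (−11.2,−0.2), z ≈ 66, so it leans to −x at ≈ 0.05 rad. Lowering the closed fingers at nest x = −45 in the open lane, tips at z ≈ 58.

Emit:
servo_tool(moves="-0.021 0.008 -0.02 0 0 0; -0.0425 0.016 -0.05 0 0 0; -0.0425 0.016 -0.09 0 0 0; -0.0425 0.016 -0.13 0 0 0; -0.0425 0.016 -0.16 0 0 0; -0.0425 0.016 -0.18 0 0 0; -0.0425 0.016 -0.191 0 0 0; -0.0425 0.016 -0.191 0 0 0")

```text
t: 18.42
ee_pos: [452.8, 209.3, 77.4]
orientation: [-1.024, 1.462, -1.462]
ft_force: [0.1, 0.3, 0.9]
width: 0.1
```

Emit:
servo_tool(moves="0.0047 -0.0017 0 0 0 0; 0.0094 -0.0034 0 0 0 0; 0.0141 -0.0051 0 0 0 0; 0.0188 -0.0068 0 0 0 0; 0.0235 -0.0086 0 0 0 0; 0.0263 -0.0096 0 0 0 0; 0.0282 -0.0103 0 0 0 0; 0.0282 -0.0103 0 0 0 0")

```text
t: 19.42
ee_pos: [481.3, 199.3, 77.6]
orientation: [-1.023, 1.461, -1.461]
ft_force: [0.0, -0.5, 0.3]
width: 0.4
```

Run:
```python
from h import *
o=ctrl.get_obs();print(o["ee_pos"],o["ft_force"])
d=get("wrist");g=cv2.convertScaleAbs(d["pixels"],alpha=1.8);cv2.imwrite("pics/w9.png",g[:,:,::-1])
s=get("scene");crop(dict(pixels=cv2.convertScaleAbs(s["pixels"],alpha=1.3)),260,200,370,310,6,"s9.png")
```

```text
[481.34271084 199.31363396  77.62892822] [ 0.01560069 -0.49709594  0.27877753]
```

View pics/w9.png

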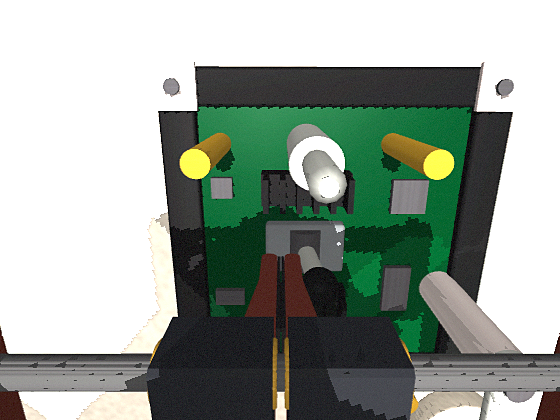

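View pics/s9.png

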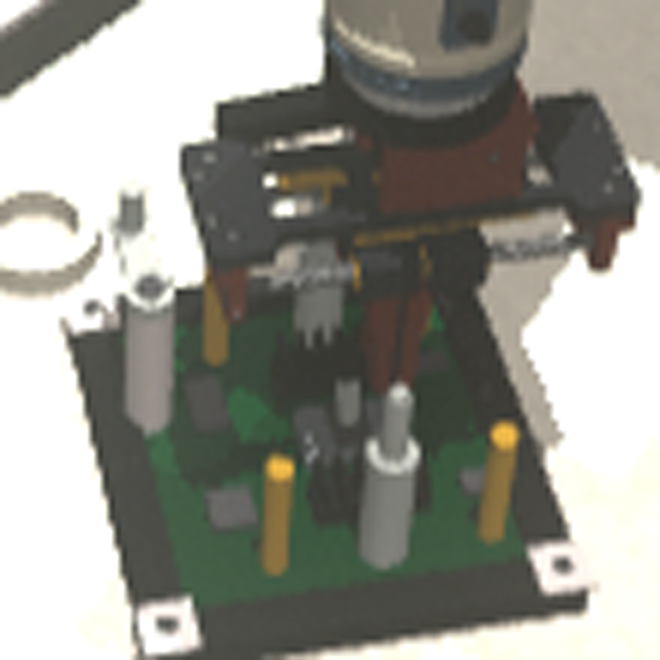

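The toggle is past upright. Continuing in small steps and watching the force.

Emit:
servo_tool(moves="0.0014 -0.0005 0 0 0 0; 0.0028 -0.001 0 0 0 0; 0.0042 -0.0015 0 0 0 0; 0.0056 -0.002 0 0 0 0; 0.0056 -0.002 0 0 0 0")

```text
t: 20.15
ee_pos: [486.9, 197.3, 77.7]
orientation: [-1.023, 1.461, -1.461]
ft_force: [-1.6, -0.2, -0.2]
width: 0.5
```

Emit:
servo_tool(moves="0.001 -0.0003 0 0 0 0; 0.002 -0.0007 0 0 0 0; 0.002 -0.0007 0 0 0 0")

```text
t: 20.52
ee_pos: [488.8, 196.6, 77.6]
orientation: [-1.024, 1.461, -1.461]
ft_force: [0.1, 0.6, 0.1]
width: 0.5
```

Emit:
servo_tool(moves="0.001 -0.0003 0 0 0 0; 0.002 -0.0007 0 0 0 0; 0.002 -0.0007 0 0 0 0")

```text
t: 20.9
ee_pos: [490.3, 196.0, 77.5]
orientation: [-1.024, 1.462, -1.461]
ft_force: [-3.5, 1.2, -0.5]
width: 0.5
```

Emit:
servo_tool(moves="0.001 -0.0003 0 0 0 0; 0.001 -0.0003 0 0 0 0; 0.001 -0.0003 0 0 0 0")

```text
t: 21.28
ee_pos: [490.5, 195.8, 77.5]
orientation: [-1.026, 1.463, -1.461]
ft_force: [-6.8, 4.4, 2.0]
width: 0.6
```

Emit:
servo_tool(moves="0.001 -0.0003 0 0 0 0; 0.001 -0.0003 0 0 0 0; 0.001 -0.0003 0 0 0 0")

```text
t: 21.65
ee_pos: [490.6, 195.7, 77.4]
orientation: [-1.027, 1.464, -1.46]
ft_force: [-9.0, 6.1, 4.0]
width: 0.4
```

The finger no longer advances and the force climbs to about 11 N, so the toggle is at its stop. Backing off and rising for a look.

Emit:
servo_tool(moves="-0.005 0.002 0 0 0 0; -0.014 0.005 0 0 0 0; -0.024 0.009 0 0 0 0; -0.024 0.009 0.03 0 0 0; -0.024 0.009 0.08 0 0 0; -0.015 0.005 0.14 0 0 0; 0.004 -0.003 0.19 0 0 0; 0.004 -0.003 0.19 0 0 0")

```text
t: 22.65
ee_pos: [499.6, 193.0, 272.0]
orientation: [-1.014, 1.457, -1.462]
ft_force: [0.2, 0.3, -0.2]
width: 0.4
```

Run:
```python
from h import *
o=ctrl.get_obs();print(o["ee_pos"],o["ft_force"])
d=get("wrist");g=cv2.convertScaleAbs(d["pixels"],alpha=1.8);crop(dict(pixels=g),205,70,395,270,3,"w10c.png")
np.savez("w10.npz",pix=d["pixels"],depth=d["depth"],R=d["R"],c=d["c"],f=d["f"],cx=d["cx"],cy=d["cy"])
t=get("top");cv2.imwrite("pics/t10.png",t["pixels"][:,:,::-1]);s=get("scene");cv2.imwrite("pics/s10.png",s["pixels"][:,:,::-1])
```

```text
[499.58883211 193.04541985 272.0344124 ] [ 0.19028588  0.33515605 -0.2201086 ]
```

View pics/w10c.png

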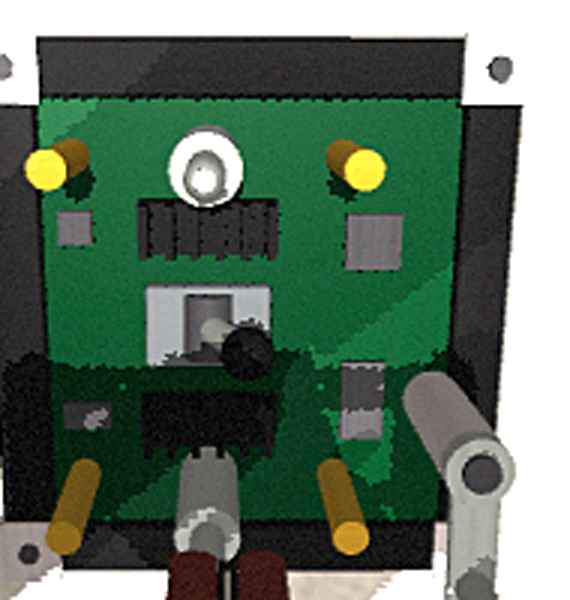

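View pics/s10.png

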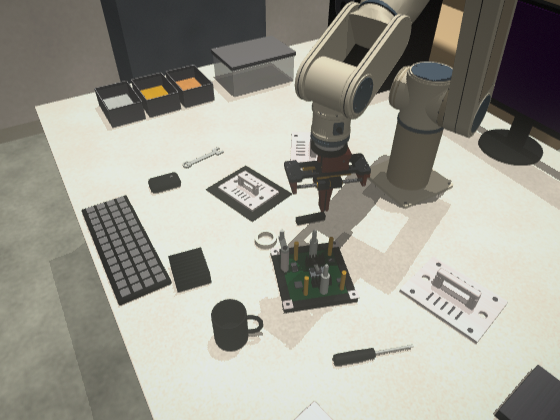

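Run:
```python
from h import *
d=dict(np.load("w10.npz"));P=cloud(d)
C=np.array([495.2,193.4]);c,s=np.cos(np.radians(-20)),np.sin(np.radians(-20));N=np.array([[c,s],[-s,c]])
px=(205+246/3-.4,70+352/3-.4);p=onplane(d,*px,65.);print("ball",N@(p[:2]-C))
u0,v0=map(round,px);q=P[v0-7:v0+8,u0-7:u0+8].reshape(-1,3);q=q[(q[:,2]>55)&(q[:,2]<90)]
A=np.c_[2*q,np.ones(len(q))];x=np.linalg.lstsq(A,(q**2).sum(1),rcond=None)[0];print("sphere",x[:3],N@(x[:2]-C))
pa=onplane(d,205+203/3-.4,70+178/3-.4,116.);print("pinA",N@(pa[:2]-C))
pv=onplane(d,205+482/3-.4,70+473/3-.4,100.);pg=onplane(d,205+475/3-.4,70+588/3-.4,119.);v=N@(pg-pv)[:2];print("pivot",N@(pv[:2]-C),"peg-pivot",v,"theta",np.arctan2(-v[1],-v[0]),ctrl.get_obs()["t"])
```

```text
ball [12.9302288   0.19722035]
sphere [507.70307613 188.60927913  65.61383366] [13.38757141 -0.22550116]
pinA [-0.21138502 60.27906167]
pivot [ 84.53707749 -29.40188167] peg-pivot [ -4.36599126 -29.48647698] theta 1.4237968110435237 22.8
```

The ball is at nest x = +13.1 mm, against 13.3 at the stop. The tab is well past 1.2 rad, the cover is on the mat, and the bystanders are where they were. Handing in.

Run:
```python
from workcell import ctrl
print(ctrl.close_job())
```

```text
the job is handed in; nothing more can be done
None
```

The job is done in the order asked and was handed in at about 23 s, with the arm clear of everything; no verdict was reported.

- **Tab:** I pushed it aside by its peg. It read about 1.4 rad in the last wrist view, where the peg was half out of the crop, so that figure is rough. An earlier scene view showed it well clear of the cover.
- **Cover:** I gripped the handle bar at 14 mm and lifted straight up, with a 3–3.5 N load and almost no side force. It was lowered to a light contact of about 8 N before release. On the mat it measured about 0.3 mm off centre and 0.3° off the mat's long side. Spot depths put its top at 13–15 mm, so it lies flat. The three views of the mat's centre disagreed by up to 3 mm beforehand.
- **Toggle:** I pushed it until the finger stopped advancing and the force rose to about 11 N. Its ball then measured 12.9–13.4 mm to the nest's +x, against 13.3 at the stop.
- **Other things:** They looked unmoved in the last scene view; I did not measure them.

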